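# Lower a bench support post until its spring button clicks into its hole

## Task

One of the two telescoping bench support posts still stands raised, its brass spring button sticking out above the sleeve. Press that button in flush, feed the tube down so that the button goes under the sleeve's rim, then push the tube down gently, never forcing it, until the button pops fully out through the hole in the sleeve, and let go. Leave the other post and the things around alone.

Things in the scene. Friction and masses are not known exactly. Their poses are not given: they have to be found in the camera images.
- post: the raised post, fixed to the bench: dark base plate 100 x 100 x 10 mm, on it a blue square sleeve, 39 mm square outside, 33 mm inside, walls 3 mm, rim 160 mm above the bench. Origin: centre of the base's underside; z up, x out of the sleeve's front, the side of the button and the locking hole. The other post looks the same but is already lowered and locked
- rim (a point): centre of the sleeve's mouth, at the rim's height (160 mm above the bench); axes as post
- inner_tube: aluminium square tube, 30 x 30 mm, that slides straight up and down in the sleeve against a friction of about 3.5 N; it stays where it is left and cannot turn or tip. Origin on its axis at the height of the button's axis; axes as post. It ends 52 mm above the button's axis in a flat black rubber pad. At the start the button's axis is 12 to 34 mm above the rim
- tube_top (a point): centre of the flat top of the tube's rubber pad (30 x 30 mm), 52 mm above the button's axis
- button_face (a point): centre of the button's flat outer face; its x axis is the post's x. The button is a round brass pin of 10 mm diameter that sticks out 9 mm from the tube's front face when free (24 mm from the axis)
- button (a joint): how far the button is pressed in, m: 0 free and fully out (spring 3 N), 0.009 flush with the tube's face (7.5 N), stop at 0.010. It passes under the rim only if pressed 0.0075 or more; else its flank lands on the rim and blocks the tube. In the sleeve the wall holds it near 0.0075; in the hole it springs back to 0, its face 3 mm proud of the plate, and blocks the tube both ways
- guide: front wall of the raised sleeve, with its rim and a 26 x 52 mm aluminium plate holding the 13 mm locking hole: what the button bears on. Fixed; origin and axes as post. The plate's outer face is 21 mm from the post's axis. The hole's centre is 26 to 45 mm below the rim, different each time and not measured: find it by pushing until the button pops out
- post_locked: bystander: the other post, same sizes and axes as post, already lowered and locked (its button out through its hole, its tube top about 182 mm above the bench), fixed; origin at the centre of its base plate's underside
- screwdriver: bystander: screwdriver lying beyond the posts; origin under its middle
- wrench: bystander: wrench lying beyond the posts; origin under its middle
- spare_tube: bystander: a loose spare tube 30 x 30 x 158 mm lying at the left, without a button; origin under its middle
- amber_jar: bystander: amber jar, 70 mm diameter, 100 mm tall; origin under its centre
- red_bin: bystander: open red parts bin 110 x 160 x 60 mm; origin under its centre
- pot: bystander: white plastic pot, 90 mm diameter, 100 mm tall; origin under its centre
- spool: bystander: yellow spool, 70 mm diameter, 48 mm tall; origin under its centre

How it is judged:
On the way:
1. the button has been pressed in and is wholly under the sleeve's rim (its axis more than 6 mm below it) (value of joint button above 0.006 m and z of button_face in the frame of rim below -0.006 m), for 0.05 s.
At the end, for the whole second after the job is handed in: the button is sprung out again (pressed less than 2 mm) through the locking hole, its axis 22 to 49 mm below the sleeve's rim, and the tube is at rest (value of joint button below 0.002 m and z of button_face in the frame of rim between -0.049 and -0.022 m and linear speed of inner_tube below 0.01 m/s); the robot touches nothing.
It fails at once if the tube is forced: the button bears on the sleeve's rim, wall or locking hole with more than 25 N (contact force between inner_tube and guide above 25 N).
It fails at once if the robot touches the other post, which is already locked, with more than 2 N (contact force between any of the fingers, the arm and post_locked above 2 N).
It fails at once if a bystander is moved by more than 30 mm (distance of any of screwdriver, wrench, spare_tube, amber_jar, red_bin, pot, spool from where it was at the start of the episode above 0.03 m).
It also fails if it takes over 45 s, if anything falls off the work surface, if the arm or the gripper's body presses on something with over 40 N, if the wrist force passes 120 N, or if a joint passes its speed limit or range.

## Robot

A 7-joint arm with a two-finger parallel gripper is mounted at the origin on the work surface. World frame = base frame: x ahead of the robot, y to its left, z up, the work surface at z = 0. Lengths are in m, angles in rad, forces in N, time in s.
With the tool pointing down it reaches from about 0.4 to 0.85 m from the base axis. Payload 10.4 kg.
Tool frame: the origin (TCP) lies at the very end of the fingers, on their centre line; the grasp point (between the pads) lies 19 mm behind it; y points along the fingers, z is the direction in which the jaws open and shut, and the axes are right-handed (so a half turn about y gives the same grasp; the last joint's range is limited). The gripper opens to 85 mm and grips with 20 to 120 N. Pads are 22 mm wide; open, the fingers measure 114 mm over their backs; the gripper's body (76 mm by 85 mm) begins 54 mm behind the grasp point. The pads swing forward as they close: fully open they stand 13 mm farther back than shut.
Start: joints at [-1.366, 0.332, -0.065, 1.46, 0.022, 1.35, -0.088], TCP at [0.141, 0.609, 0.231] pointing down, gripper open.
Joint ranges: [-2.6, 2.6], [-0.5, 2.12], [-1.47, 1.34], [0.16, 2.42], [-1.27, 4.41], [0.06, 2.06], [-2.6, 2.6]. Speed limits (rad/s): [2.22, 2.22, 2.79, 2.79, 3.14, 3.14, 3.14].

## Interface

Orientations are given as a unit quaternion [x, y, z, w].
In Python, from workcell import manip gives the robot as it stands.
- The arm moves only by the tool arm_command, never from a script. Its argument "commands" is a list that holds one entry, the list of rows, each a list of 6 numbers: the shift along the world's x, y, z in cm, then the turn, a rotation vector about the world's x, y, z in degrees. A call has 1 to 20 rows; each row is the pose to reach, as a shift and turn from the pose commanded when the call began; what a row does not reach only later rows make up. A row lasts 1/10 s, in which the tool goes at most 50 mm and 8.59 degrees, less where a joint would pass 70% of its speed; a pose out of reach is approached as far as the arm can. A call with a gripper value outside its range is refused whole. "claw" is the finger opening in cm, from 0 to 8.54, set as the call begins (left out, the last holds). The fingers move at their own pace and stop on an object; "newtons" is the grip in N (left out, the last holds). Time passes only in rows, so rows that repeat a pose let the fingers close. It gives the time, the measured TCP pose, the force and the opening at its end, in the units of the state.
- manip.get_obs(): the state, without advancing time (a new reading comes with each control period).
- manip.camera(name): name is "side" or "top" or "wrist"; returns a dict with "pixels" (384x512x3 uint8, blue, green, red), "depth" (384x512 float32, m along the optical axis (not along the pixel's ray), 0 where there is no reading), "K" (3x3 intrinsics, pixels), "rvec" (rotation vector, rad) and "tvec" (3), from world to camera coordinates, as OpenCV has them. Camera axes: x right, y down, z forward; pixel columns grow to the right and rows downward; lengths in m; the calibration is good to about 2 mm. A picture is of the moment at which its call begins.
- manip.hand_in(): hands the job in, once; it reports no verdict.
Trained networks look in the newest picture that a camera, given by its name, has taken for a name from the list of things; names that differ only in an ending like _2 or _b are one class to them, and where a whole thing is asked for, a point or a joint stands for the part that bears it (a point fixed in the world has none). Each returns a list of dicts, best first, with "p" (0 to 1); they miss things now and then, are a little off and sometimes report something else, mostly with a low value. They report only what shows in the picture. A call takes as long as a camera call.
- manip.masks_of(camera, thing): "mask" (384x512 bool, what is visible of it) and "bbox" ([left, top, right, bottom] in pixels, round what is visible of it).
The state is a dict: "clock": time; "joint_pos": joint angles; "joint_velocities": joint speeds; "tau": joint torques, N m; "position": TCP position; "ee_rot": TCP orientation; "ft_force": force on the tool from outside, world axes, zero at the start; "torque": the same for the moment, N m; "grip_width": opening from 0.0 (shut) to 1.0 (fully open).
Only numpy, scipy, OpenCV 4.12 (cv2) and the standard library are available. Lean on these libraries where they do the work, as an engineer would, in place of code of your own. Each camera call takes 0.05 s, during which the arm holds its last target.

## Working session

There is one attempt and no reset: what is moved stays moved. The work goes in short steps, Python scripts to look and compute and a tool call to move; the robot and the scene stay as the last step left them, time stands still between calls to the robot, and variables do not carry over. Pictures are saved under pics/ and viewed, and the job is handed in when it is done.

Besides the shell and the picture viewer there is one more tool, called after "Emit:" in YAML: its name, and indented under it one key for each argument. arm_command: Moves the arm, as the interface text tells. Its arguments: {"type":"object","properties":{"commands":{"type":"array"},"claw":{"type":"number"},"newtons":{"type":"number"}},"required":["commands"]}

```bash
mkdir -p pics; ls
cat > h.py <<'E'
import numpy as np, cv2
from workcell import manip
def pts(c):
    R=cv2.Rodrigues(np.array(c["rvec"],float))[0]; t=np.array(c["tvec"],float).ravel(); K=np.array(c["K"])
    d=c["depth"]; v,u=np.mgrid[:d.shape[0],:d.shape[1]]
    P=np.stack([(u-K[0,2])/K[0,0]*d,(v-K[1,2])/K[1,1]*d,d],-1)
    return (P-t)@R
E
python3 - <<'E'
from h import *
for n in ["side","top","wrist"]:
    c=manip.camera(n); cv2.imwrite(f"pics/{n}0.png",c["pixels"]); np.savez(f"{n}0.npz",**c)
    R=cv2.Rodrigues(np.array(c["rvec"],float))[0]; print(n,-R.T@np.array(c["tvec"]).ravel(), R[2])
    for th in ["post","inner_tube","button","post_locked"]:
        for m in manip.masks_of(n,th)[:3]: print(th,m["p"],m["bbox"])
o=manip.get_obs(); print(o)
E
```

```text
pics
side [ 0.02579167 -0.61687483  0.7676774 ] [ 0.52242109  0.61052092 -0.595265  ]
post 0.56 [237.7, 198.3, 287.2, 290.2]
inner_tube 0.87 [255.0, 197.4, 272.6, 230.6]
post_locked 0.88 [191.1, 168.5, 231.4, 236.1]
post_locked 0.47 [101.3, 180.1, 125.4, 216.9]
post_locked 0.22 [255.2, 198.2, 275.3, 231.6]
top [0.43181209 0.01512744 1.47961441] [ 0.08914904  0.00185371 -0.99601657]
post 0.79 [277.8, 188.1, 314.2, 226.9]
inner_tube 0.71 [296.0, 197.2, 309.4, 213.9]
button 0.56 [198.8, 180.1, 238.4, 220.2]
post_locked 0.57 [199.5, 181.3, 238.4, 219.6]
post_locked 0.19 [291.3, 201.2, 306.6, 210.5]
wrist [0.06875482 0.6258102  0.37427449] [ 0.28325216 -0.06590105 -0.95677859]
{'clock': 0.75, 'joint_pos': array([-1.36559925,  0.33218509, -0.06468154,  1.46006713,  0.02162013,
        1.34990113, -0.08851747]), 'joint_velocities': array([ 2.83965309e-05, -3.06123224e-04, -1.45806059e-03,  6.22699009e-04,
        3.43569630e-05,  1.60013909e-04,  5.56171086e-04]), 'tau': array([-3.90902360e-04, -6.25138879e+01,  4.86124645e-02, -3.91798747e+01,
        1.64444401e-02,  1.63200850e-03, -2.92853110e-05]), 'position': array([0.14115205, 0.60888994, 0.23136252]), 'ee_rot': array([-0.70247679,  0.08036764, -0.08038082,  0.70257122]), 'ft_force': array([ 0.05064326, -0.18263068, -1.24037422]), 'torque': array([ 0.03538419, -0.00667892,  0.00812714]), 'grip_width': 0.9985948844253322}
```

Run:
```python
import cv2
a=cv2.imread("pics/side0.png");b=cv2.imread("pics/top0.png")
cv2.imwrite("pics/s1.png",cv2.resize(a,(768,576)));cv2.imwrite("pics/t1.png",cv2.resize(b,(768,576)))
cv2.imwrite("pics/c1.png",cv2.hconcat([cv2.resize(a[160:300,180:320],(400,400),interpolation=2),cv2.resize(b[140:280,180:320],(400,400),interpolation=2)]))
```

```text
(no output)
```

View pics/s1.png

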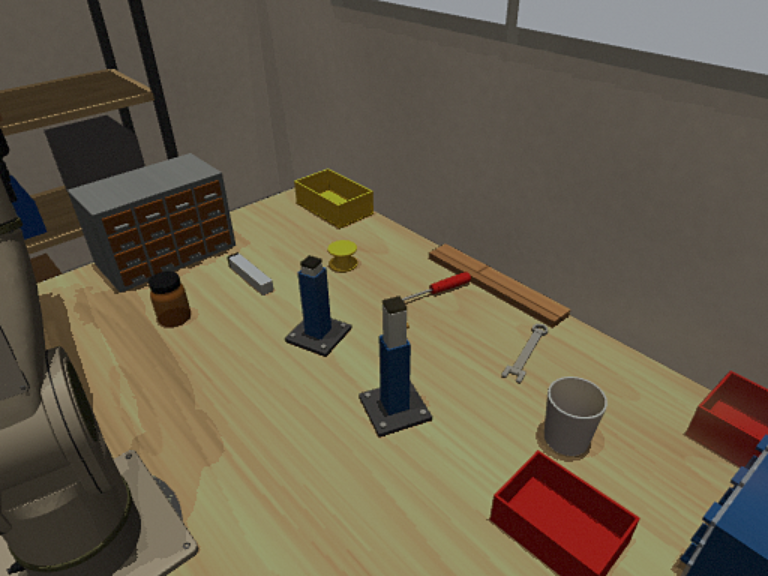

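View pics/t1.png

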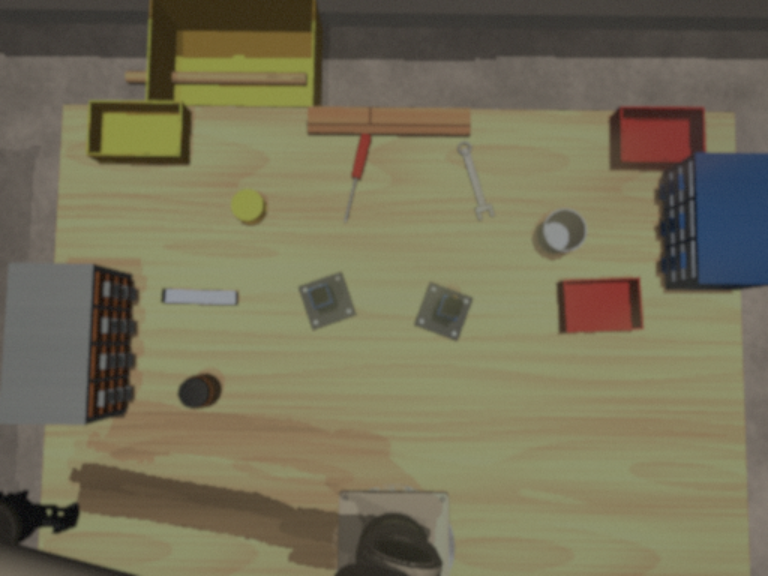

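View pics/c1.png

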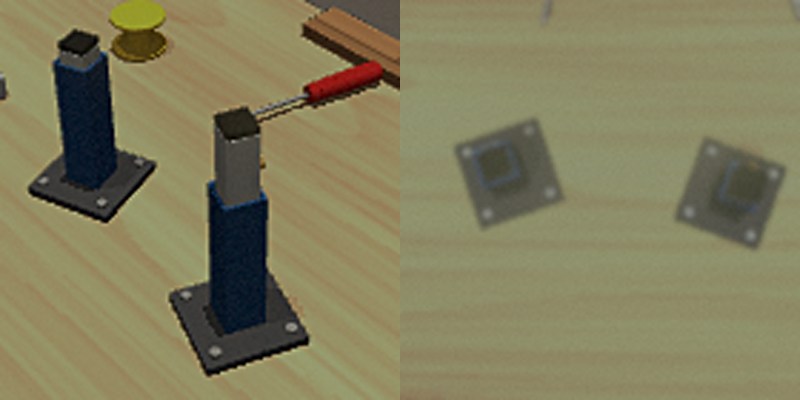

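The raised post is the right-hand one in the top view (444,308 at 1.5x) and at (394,365) in the side view. The brass button faces away from the robot and slightly right. Next I'll measure it from depth.

Run:
```python
from h import *
c=dict(np.load("top0.npz")); P=pts(c)
m=P[180:232,270:320].reshape(-1,3); m=m[np.isfinite(m).all(1)]
for lo,hi in [(0.006,0.016),(0.15,0.17),(0.19,0.26)]:
    q=m[(m[:,2]>lo)&(m[:,2]<hi)]
    if len(q)<5: print(lo,len(q)); continue
    r=cv2.minAreaRect((q[:,:2]*1000).astype(np.float32)); print(lo,len(q),q.mean(0),r)
t=m[m[:,2]>0.19]; print(np.median(t,0), t[:,2].max())
c=dict(np.load("side0.npz")); P=pts(c)
m=P[190:295,235:290].reshape(-1,3)
for lo,hi in [(0.006,0.013),(0.19,0.3)]:
    q=m[(m[:,2]>lo)&(m[:,2]<hi)]
    if len(q)>5: print(lo,len(q),q.mean(0),cv2.minAreaRect((q[:,:2]*1000).astype(np.float32)), np.percentile(q[:,2],[90,95,99]))
```

```text
0.006 639 [ 0.49546696 -0.10202324  0.0102248 ] ((504.73236083984375, -104.1522445678711), (162.1255340576172, 155.7560272216797), 0.6478391885757446)
0.15 43 [ 0.49301468 -0.0945156   0.15973071] ((497.204833984375, -104.65127563476562), (38.51648712158203, 40.128047943115234), 70.442626953125)
0.19 138 [ 0.49597339 -0.1029943   0.23081999] ((496.90997314453125, -104.44232177734375), (29.97695541381836, 30.202987670898438), 70.5201187133789)
[ 0.49436185 -0.10203386  0.23387795] 1.479614410667991
0.006 730 [ 0.49552434 -0.10404407  0.00872516] ((598.9696044921875, -2.78570556640625), (418.5791015625, 129.63101196289062), 43.544769287109375) [0.01064691 0.01167498 0.01251212]
0.19 328 [ 0.49067099 -0.10734034  0.21812217] ((495.3862609863281, -101.25189208984375), (35.03539276123047, 29.91098976135254), 71.62577819824219) [0.23345862 0.23371874 0.2347491 ]
```

Run:
```python
from h import *
from scipy.spatial.transform import Rotation as Ro
R=Ro.from_quat([-0.70247679,  0.08036764, -0.08038082,  0.70257122]).as_matrix(); print(R.round(3))
z=R[:,2]; print(np.degrees(np.arctan2(z[1],z[0])))
```

```text
[[ 0.974  0.     0.226]
 [-0.226  0.     0.974]
 [ 0.    -1.     0.   ]]
76.94658641138635
```

View pics/wrist0.png

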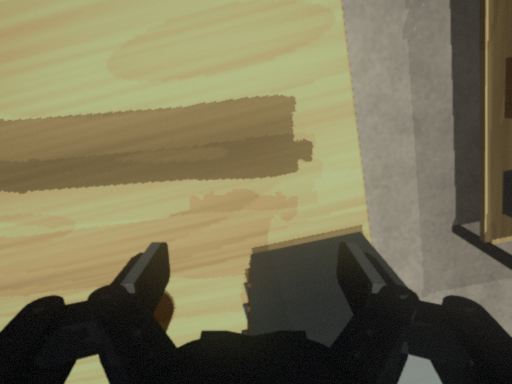

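Emit:
arm_command:
  commands:
    - [[4,-1.5,3,0,0,-5],[9,-3,6,0,0,-10],[13,-5,10,0,0,-15],[17,-7,10,0,0,-20],[20,-9.5,10,0,0,-25],[24,-12,10,0,0,-30],[27,-14.5,10,0,0,-35],[30,-17,10,0,0,-40],[33,-20,10,0,0,-45],[35,-23.5,10,0,0,-50],[37.5,-27,10,0,0,-55],[39,-30,10,0,0,-60],[40.5,-34,10,0,0,-65],[41.5,-38,10,0,0,-70],[42.5,-42,10,0,0,-75],[43,-46,10,0,0,-80],[43.5,-50,10,0,0,-84],[44,-55,10,0,0,-88],[44,-60,10,0,0,-92],[43.5,-64,10,0,0,-96.4]]

```text
clock: 2.75
position: [0.5759, -0.0344, 0.3315]
ee_rot: [0.407, -0.578, 0.579, -0.407]
ft_force: [-0.3, 0.2, 0.0]
grip_width: 1.0
```

Emit:
arm_command:
  commands:
    - [[-0.5,-4,0,0,0,0],[-0.5,-8,0,0,0,0],[-0.5,-8,0,0,0,0],[-0.5,-8,0,0,0,0],[-0.5,-8,0,0,0,0]]

```text
clock: 3.25
position: [0.5714, -0.1097, 0.3312]
ee_rot: [-0.409, 0.577, -0.577, 0.409]
ft_force: [-0.6, 1.1, 0.2]
grip_width: 1.0
```

Run:
```python
from h import *
c=manip.camera("wrist"); cv2.imwrite("pics/w2.png",c["pixels"]); np.savez("w2.npz",**c)
for th in ["post","inner_tube","button"]:
        for m in manip.masks_of("wrist",th)[:3]: print(th,m["p"],m["bbox"])
P=pts(c); print(P[...,2][::24,::32].round(3))
```

```text
post 0.78 [153.9, 136.2, 240.7, 227.0]
inner_tube 0.67 [155.2, 176.1, 206.9, 227.4]
button 0.65 [197.6, 191.5, 205.7, 201.5]
[[ 0.     0.001  0.001  0.001  0.011  0.026  0.01  -0.     0.001 -0.001
   0.    -0.001  0.001  0.001  0.019  0.018]
 [-0.001  0.001  0.001 -0.     0.001  0.012  0.001  0.001 -0.001  0.001
   0.     0.     0.001  0.001  0.019  0.018]
 [-0.001 -0.     0.001  0.002  0.002  0.     0.001  0.001 -0.    -0.
   0.001  0.     0.    -0.001  0.017  0.017]
 [ 0.001  0.001  0.001  0.002  0.     0.    -0.001  0.001  0.     0.001
   0.     0.001  0.001  0.001  0.015  0.018]
 [ 0.001 -0.001  0.    -0.     0.     0.001  0.     0.001  0.     0.001
   0.001 -0.001  0.     0.     0.008  0.019]
 [ 0.002  0.002  0.001  0.    -0.001  0.002 -0.     0.002  0.001  0.001
  -0.     0.002  0.001  0.006  0.     0.   ]
 [ 0.002  0.002  0.     0.001  0.     0.     0.011  0.009  0.001 -0.
   0.    -0.     0.006 -0.     0.    -0.   ]
 [ 0.001  0.001  0.001  0.001  0.001  0.002  0.132  0.01  -0.001 -0.001
   0.002  0.008  0.001  0.     0.001  0.001]
 [ 0.001 -0.    -0.     0.002  0.002  0.218  
[... 188 characters left out ...]

 [ 0.013  0.001  0.     0.002  0.002  0.002  0.001  0.     0.002  0.001
   0.001  0.007  0.     0.001  0.001 -0.   ]
 [ 0.001  0.     0.001  0.     0.363  0.356  0.    -0.     0.002  0.
  -0.001  0.365 -0.001  0.001 -0.     0.   ]
 [ 0.     0.001 -0.    -0.     0.382  0.36   0.001  0.001  0.01   0.042
   0.     0.37   0.386 -0.     0.012  0.031]
 [ 0.002  0.4    0.395  0.4    0.398  0.001 -0.     0.001  0.005  0.004
   0.002  0.37   0.399  0.393  0.398  0.399]
 [ 0.409  0.409  0.399  0.396  0.414  0.413  0.     0.406  0.407  0.406
   0.     0.414  0.414  0.397  0.4    0.409]
 [ 0.416  0.412  0.4    0.     0.421  0.421  0.416  0.415  0.415  0.416
   0.423  0.421  0.421  0.046  0.401  0.415]]
```

View pics/w2.png

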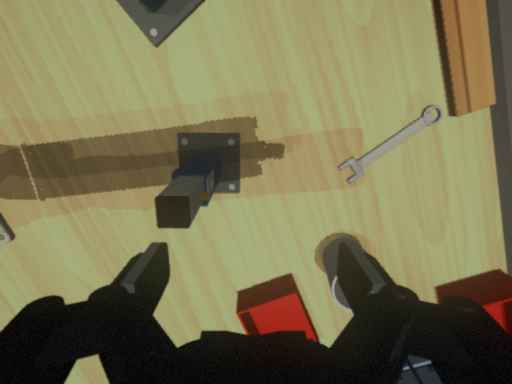

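Run:
```python
from h import *
c=dict(np.load("w2.npz")); P=pts(c); 
b=P[120:240,140:250]
q=b.reshape(-1,3)
top=q[(q[:,2]>.229)&(q[:,2]<.242)]
print(len(top),np.median(top[:,2]),cv2.minAreaRect((top[:,:2]*1000).astype(np.float32)))
r=q[(q[:,2]>.157)&(q[:,2]<.163)]; print(len(r),cv2.minAreaRect((r[:,:2]*1000).astype(np.float32)))
ba=q[(q[:,2]>.007)&(q[:,2]<.013)]; print(len(ba),cv2.minAreaRect((ba[:,:2]*1000).astype(np.float32)),np.median(ba[:,2]))
B=manip.masks_of("wrist","button")
if B:
  m=B[0]["mask"]; p=P[m]; yaw=np.radians(-19.5); d=p-np.array([.4965,-.1045,0]); x=d[:,0]*np.cos(yaw)+d[:,1]*np.sin(yaw); y=-d[:,0]*np.sin(yaw)+d[:,1]*np.cos(yaw)
  print(np.c_[x,y,p[:,2]].round(4)[::3])
im=c["pixels"][170:235,150:250]; cv2.imwrite("pics/w2c.png",cv2.resize(im,(800,520),interpolation=cv2.INTER_NEAREST))
```

```text
1116 0.23491205503731225 ((496.63299560546875, -102.43943786621094), (30.21254539489746, 30.261625289916992), 70.56795501708984)
266 ((496.8101501464844, -102.95250701904297), (39.80949401855469, 40.634456634521484), 70.32064056396484)
2061 ((495.11810302734375, -102.38660430908203), (100.30842590332031, 99.1595687866211), 69.8172378540039) 0.010539584431668922
[[ 1.610e-02  6.000e-03  1.835e-01]
 [ 1.940e-02  6.200e-03  1.841e-01]
 [ 2.250e-02  6.200e-03  1.839e-01]
 [ 1.740e-02  5.400e-03  1.852e-01]
 [ 2.070e-02  5.700e-03  1.861e-01]
 [ 2.300e-02  4.100e-03  1.808e-01]
 [ 1.680e-02  5.100e-03  1.876e-01]
 [ 1.950e-02  4.400e-03  1.854e-01]
 [ 2.280e-02  4.600e-03  1.861e-01]
 [ 1.560e-02  3.900e-03  1.874e-01]
 [ 1.870e-02  3.900e-03  1.872e-01]
 [ 2.190e-02  4.000e-03  1.875e-01]
 [ 1.450e-02  2.800e-03  1.873e-01]
 [ 1.780e-02  3.000e-03  1.880e-01]
 [ 2.080e-02  2.800e-03  1.874e-01]
 [ 2.320e-02  1.300e-03  1.826e-01]
 [ 1.680e-02  2.100e-03  1.886e-01]
 [ 1.990e-02  2.000e-03  1.882e-01]
 [ 2.290e-02  1.800e-03  1.875e-01]
 [ 1.550e-02  7.000e-04  1.877e-01]
 [ 1.850e-02  4.000e-04  1.869e-01]
 [ 2.190e-02  8.000e-04  1.880e-01]
 [ 1.570e-02  1.000e-04  1.891e-01]
 [ 1.830e-02 -9.000e-04  1.862e-01]
 [ 2.190e-02 -2.000e-04  1.884e-01]
 [ 1.730e-02 -1.800e-03  1.868e-01]
 [ 2.050e-02 -1.800e-03  1.868e-01]]
```

View pics/w2c.png

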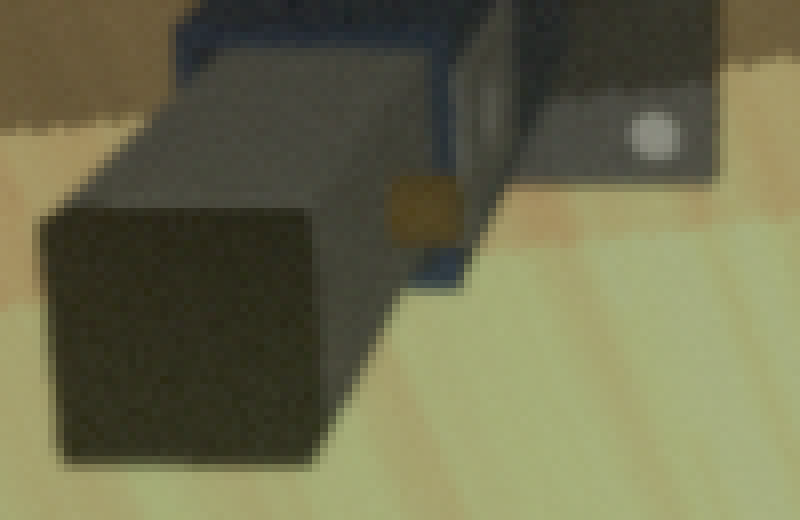

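The button is confirmed on the front at (202,196) in the wrist picture. The tube centre is (0.4967,-0.103), its top is at 0.2345, so the button axis is at about 0.1825, and the yaw is about -19.5°.

Emit:
arm_command:
  commands:
    - [[-4,0.3,0,0,0,0],[-7.5,0.7,0,0,0,0],[-7.5,0.7,0,0,0,0],[-7.5,0.7,-4,0,0,0],[-7.5,0.7,-8,0,0,0],[-7.5,0.7,-11,0,0,0],[-7.5,0.7,-13,0,0,0],[-7.5,0.7,-13,0,0,0],[-7.5,0.7,-13,0,0,0],[-7.5,0.7,-13,0,0,0]]

```text
clock: 4.5
position: [0.4971, -0.1041, 0.2028]
ee_rot: [0.408, -0.577, 0.578, -0.409]
ft_force: [0.7, -0.6, -0.6]
grip_width: 0.998
```

Run:
```python
from h import *
from scipy.spatial.transform import Rotation as Ro
o=manip.get_obs(); print(o["position"],o["ft_force"],Ro.from_quat(o["ee_rot"]).as_matrix().round(4))
c=manip.camera("wrist"); cv2.imwrite("pics/w3.png",c["pixels"])
```

```text
[ 0.4970721 -0.1041487  0.2027873] [ 0.70010608 -0.56351285 -0.58347587] [[-3.328e-01  2.200e-03  9.430e-01]
 [-9.430e-01 -0.000e+00 -3.328e-01]
 [-7.000e-04 -1.000e+00  2.100e-03]]
```

View pics/w3.png

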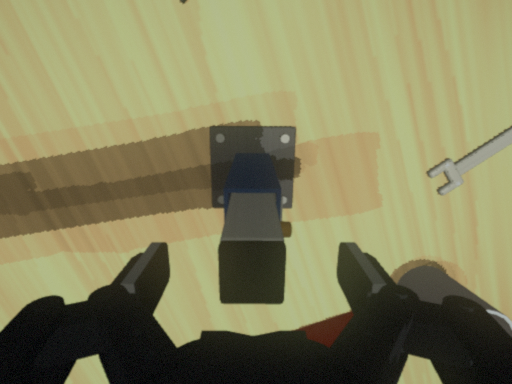

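The wrist picture shows the tube centred between the fingers (252 against 168 and 338), with the button at (287,229). I'll descend and squeeze.

Emit:
arm_command:
  commands:
    - [[0,0.1,-1,0,0,0],[0,0.1,-2,0,0,0],[0,0.1,-2,0,0,0],[0,0.1,-2,0,0,0]]

```text
clock: 4.95
position: [0.4959, -0.1032, 0.181]
ee_rot: [-0.409, 0.577, -0.577, 0.408]
ft_force: [0.1, -0.0, -0.4]
grip_width: 1.001
```

Emit:
arm_command:
  commands:
    - [[0,0,0,0,0,0],[0,0,0,0,0,0],[0,0,0,0,0,0],[0,0,0,0,0,0],[0,0,0,0,0,0],[0,0,0,0,0,0],[0,0,0,0,0,0],[0,0,0,0,0,0]]
  claw: 2.5
  newtons: 25

```text
clock: 5.75
position: [0.4968, -0.1033, 0.1817]
ee_rot: [0.408, -0.577, 0.578, -0.409]
ft_force: [5.3, -0.6, 0.7]
grip_width: 0.347
```

Run:
```python
from h import *
o=manip.get_obs(); print(o["position"],o["ft_force"],o["grip_width"]*85)
c=manip.camera("wrist"); cv2.imwrite("pics/w4.png",c["pixels"]); np.savez("w4.npz",**c)
s=manip.camera("side"); cv2.imwrite("pics/s4.png",cv2.hconcat([cv2.resize(c["pixels"][150:350,150:350],(400,400)),cv2.resize(s["pixels"][140:260,200:320],(400,400),interpolation=2)]))
```

```text
[ 0.49676656 -0.1032633   0.18168343] [ 5.287105   -0.56983353  0.70215539] 29.466021301857634
```

View pics/s4.png

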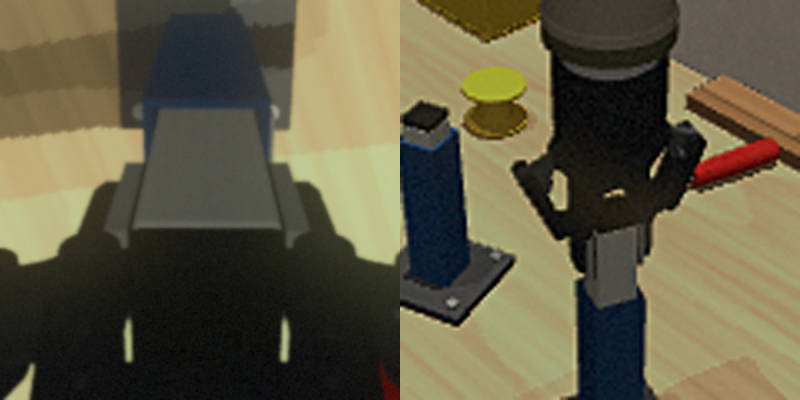

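Emit:
arm_command:
  commands:
    - [[0,0,-0.3,0,0,0],[0,0,-0.6,0,0,0],[0,0,-0.9,0,0,0],[0,0,-1.2,0,0,0],[0,0,-1.4,0,0,0],[0,0,-1.4,0,0,0]]

```text
clock: 6.45
position: [0.4967, -0.1033, 0.1671]
ee_rot: [0.408, -0.577, 0.578, -0.409]
ft_force: [7.2, -2.3, -3.4]
grip_width: 0.344
```

Emit:
arm_command:
  commands:
    - [[0,0,-0.1,0,0,0],[0,0,-0.2,0,0,0],[0,0,-0.2,0,0,0]]

```text
clock: 6.75
position: [0.4967, -0.1033, 0.1653]
ee_rot: [0.408, -0.577, 0.578, -0.409]
ft_force: [6.7, -1.6, -1.4]
grip_width: 0.348
```

Run:
```python
from h import *
o=manip.get_obs(); print(o["position"],o["ft_force"],o["grip_width"]*85)
c=manip.camera("wrist"); 
s=manip.camera("side"); cv2.imwrite("pics/s5.png",cv2.hconcat([cv2.resize(c["pixels"][150:350,150:350],(400,400)),cv2.resize(s["pixels"][140:260,200:320],(400,400),interpolation=2)]))
```

```text
[ 0.49672388 -0.10330747  0.16527938] [ 6.71301089 -1.64353018 -1.43537261] 29.599772212308675
```

View pics/s5.png

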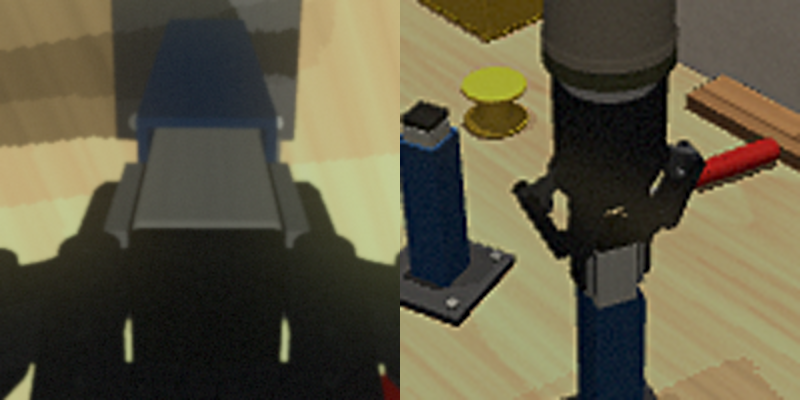

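Emit:
arm_command:
  commands:
    - [[0,0,-0.1,0,0,0],[0,0,-0.2,0,0,0],[0,0,-0.2,0,0,0]]

```text
clock: 7.15
position: [0.4968, -0.1033, 0.1633]
ee_rot: [0.408, -0.577, 0.578, -0.409]
ft_force: [6.7, -2.3, -0.2]
grip_width: 0.348
```

Emit:
arm_command:
  commands:
    - [[0,0,-0.1,0,0,0],[0,0,-0.1,0,0,0]]

```text
clock: 7.35
position: [0.4968, -0.1033, 0.1623]
ee_rot: [0.408, -0.577, 0.578, -0.409]
ft_force: [6.6, -2.3, 0.3]
grip_width: 0.348
```

Emit:
arm_command:
  commands:
    - [[0,0,-0.1,0,0,0],[0,0,-0.1,0,0,0]]

```text
clock: 7.55
position: [0.4968, -0.1033, 0.1613]
ee_rot: [0.408, -0.577, 0.578, -0.409]
ft_force: [6.6, -1.7, -0.3]
grip_width: 0.347
```

Emit:
arm_command:
  commands:
    - [[0,0,-0.05,0,0,0],[0,0,-0.05,0,0,0]]

```text
clock: 7.75
position: [0.4968, -0.1033, 0.1609]
ee_rot: [0.408, -0.577, 0.578, -0.409]
ft_force: [7.0, -2.3, 0.5]
grip_width: 0.347
```

Emit:
arm_command:
  commands:
    - [[0,0,-0.05,0,0,0],[0,0,-0.05,0,0,0]]

```text
clock: 7.95
position: [0.4968, -0.1033, 0.1604]
ee_rot: [0.408, -0.577, 0.578, -0.409]
ft_force: [7.3, -2.5, 0.1]
grip_width: 0.345
```

Emit:
arm_command:
  commands:
    - [[0,0,-0.05,0,0,0],[0,0,-0.05,0,0,0]]

```text
clock: 8.15
position: [0.4968, -0.1033, 0.1599]
ee_rot: [0.408, -0.577, 0.578, -0.409]
ft_force: [6.4, -0.5, 0.3]
grip_width: 0.347
```

Run:
```python
from h import *
o=manip.get_obs(); print(o["position"],o["ft_force"],o["grip_width"]*85)
c=manip.camera("wrist"); P=pts(c); np.savez("w6.npz",**c)
s=manip.camera("side"); cv2.imwrite("pics/s6.png",cv2.hconcat([cv2.resize(c["pixels"][180:300,180:300],(400,400)),cv2.resize(s["pixels"][180:260,220:300],(400,400),interpolation=2)]))
```

```text
[ 0.49675616 -0.10329119  0.15990454] [ 6.42237553 -0.47309315  0.34454483] 29.52674932852762
```

View pics/s6.png

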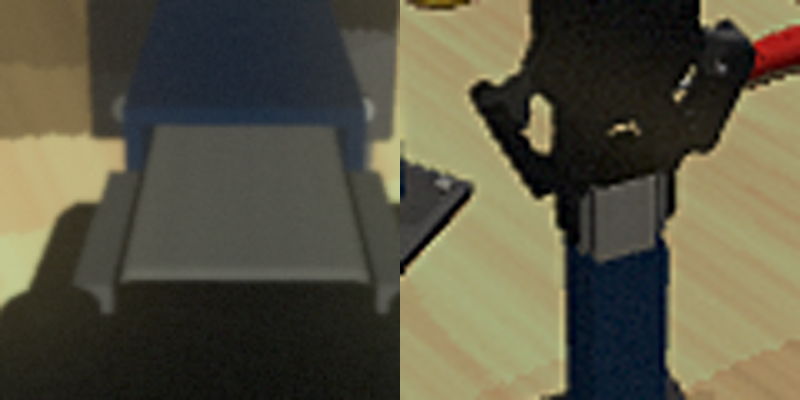

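Emit:
arm_command:
  commands:
    - [[0,0,-0.05,0,0,0],[0,0,-0.05,0,0,0]]

```text
clock: 8.45
position: [0.4968, -0.1033, 0.1597]
ee_rot: [0.408, -0.577, 0.578, -0.409]
ft_force: [4.8, -1.1, 5.4]
grip_width: 0.346
```

Emit:
arm_command:
  commands:
    - [[0,0,-0.05,0,0,0],[0,0,-0.05,0,0,0]]

```text
clock: 8.65
position: [0.4968, -0.1033, 0.1597]
ee_rot: [0.408, -0.577, 0.578, -0.409]
ft_force: [1.9, -0.3, 11.0]
grip_width: 0.348
```

Fingertips now rest on the rim (z 0.1597, force rising at about 11 N/mm), so the button axis is about level with the rim. I'll unload and open.

Emit:
arm_command:
  commands:
    - [[0,0,0.05,0,0,0],[0,0,0.05,0,0,0]]

```text
clock: 8.85
position: [0.4968, -0.1033, 0.1597]
ee_rot: [0.408, -0.577, 0.578, -0.409]
ft_force: [4.5, -1.1, 5.4]
grip_width: 0.348
```

Emit:
arm_command:
  commands:
    - [[0,0,0,0,0,0],[0,0,0,0,0,0],[0,0,0,0,0,0],[0,0,0,0,0,0],[0,0,0,0,0,0],[0,0,1,0,0,0],[0,0,4,0,0,0],[0,0,8,0,0,0],[0,0,10,0,0,0],[0,0,10,0,0,0],[0,0,10,0,0,0]]
  claw: 7.5

```text
clock: 9.95
position: [0.4962, -0.1031, 0.2597]
ee_rot: [0.408, -0.577, 0.577, -0.409]
ft_force: [0.5, 0.4, -1.0]
grip_width: 0.878
```

Run:
```python
from h import *
o=manip.get_obs(); print(o["position"],o["ft_force"],o["grip_width"]*85)
c=manip.camera("wrist"); P=pts(c); np.savez("w7.npz",**c); cv2.imwrite("pics/w7.png",c["pixels"])
q=P[100:330,150:350].reshape(-1,3); d=q[:,:2]-np.array([.4967,-.103]); q=q[np.hypot(*d.T)<.03]
t=q[(q[:,2]>.19)&(q[:,2]<.25)]; h=np.histogram(t[:,2],bins=np.arange(.19,.25,.002)); print(h[0],h[1][h[0].argmax()])
t2=t[t[:,2]>h[1][h[0].argmax()]-.002]; print(np.median(t2[:,2]),cv2.minAreaRect((t2[:,:2]*1000).astype(np.float32)))
for m in manip.masks_of("wrist","button"): print(m["p"],m["bbox"])
```

```text
[ 0.49619472 -0.10314168  0.25974509] [ 0.47752749  0.38806757 -0.97626383] 74.61260484096638
[  17   33   26   30   26   57   17   26   24  278 1317   35    0    0
    0    0    0    0    0    0    0    0    0    0    0    0    0    0
    0] 0.21000000000000002
0.21067967744106963 ((496.671142578125, -102.56641387939453), (30.482213973999023, 29.510910034179688), 69.47509002685547)
0.52 [178.2, 0.0, 216.8, 16.1]
```

View pics/w7.png

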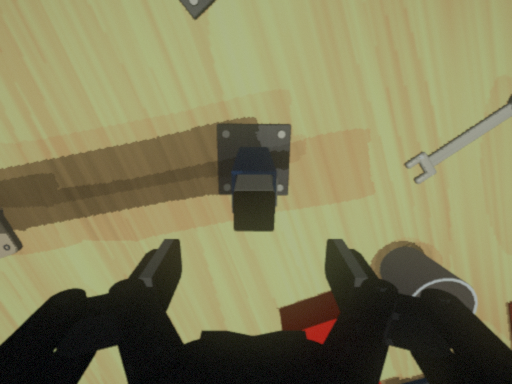

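No brass shows now, and the tube top is at 0.2107, so the button axis is 1.3 mm below the rim and the sleeve wall is holding it in. I'll close the fingers and push on the pad.

Emit:
arm_command:
  commands:
    - [[0,0,0,0,0,0],[0,0,0,0,0,0],[0,0,0,0,0,0],[0,0,0,0,0,0],[0,0,0,0,0,0],[0,0,0,0,0,0],[0,0,-2,0,0,0],[0,0,-3.5,0,0,0],[0,0,-4.3,0,0,0],[0,0,-4.3,0,0,0],[0,0,-4.3,0,0,0]]
  claw: 0

```text
clock: 11.15
position: [0.4964, -0.1032, 0.2169]
ee_rot: [0.408, -0.577, 0.577, -0.408]
ft_force: [-0.1, -0.9, 0.2]
grip_width: 0.001
```

Emit:
arm_command:
  commands:
    - [[0,0,-0.1,0,0,0],[0,0,-0.2,0,0,0],[0,0,-0.3,0,0,0],[0,0,-0.4,0,0,0],[0,0,-0.5,0,0,0],[0,0,-0.6,0,0,0],[0,0,-0.7,0,0,0]]

```text
clock: 11.85
position: [0.4962, -0.1031, 0.2096]
ee_rot: [-0.408, 0.577, -0.577, 0.408]
ft_force: [-2.4, 0.8, 5.1]
grip_width: -0.002
```

Emit:
arm_command:
  commands:
    - [[0,0,-0.05,0,0,0],[0,0,-0.1,0,0,0],[0,0,-0.15,0,0,0],[0,0,-0.2,0,0,0]]

```text
clock: 12.25
position: [0.4962, -0.1031, 0.2076]
ee_rot: [0.408, -0.577, 0.577, -0.408]
ft_force: [-1.7, 0.1, 5.6]
grip_width: 0.003
```

Emit:
arm_command:
  commands:
    - [[0,0,-0.1,0,0,0],[0,0,-0.2,0,0,0],[0,0,-0.3,0,0,0],[0,0,-0.4,0,0,0]]

```text
clock: 12.65
position: [0.4962, -0.1031, 0.2036]
ee_rot: [-0.408, 0.577, -0.577, 0.408]
ft_force: [-2.3, 0.5, 5.1]
grip_width: -0.002
```

Emit:
arm_command:
  commands:
    - [[0,0,-0.1,0,0,0],[0,0,-0.2,0,0,0],[0,0,-0.3,0,0,0],[0,0,-0.4,0,0,0],[0,0,-0.5,0,0,0],[0,0,-0.6,0,0,0],[0,0,-0.7,0,0,0],[0,0,-0.8,0,0,0],[0,0,-0.9,0,0,0],[0,0,-1,0,0,0],[0,0,-1.1,0,0,0]]

```text
clock: 13.75
position: [0.4962, -0.1031, 0.1926]
ee_rot: [0.408, -0.577, 0.577, -0.408]
ft_force: [-2.8, 0.6, 4.5]
grip_width: 0.002
```

Emit:
arm_command:
  commands:
    - [[0,0,-0.05,0,0,0],[0,0,-0.1,0,0,0],[0,0,-0.15,0,0,0]]

```text
clock: 14.05
position: [0.4962, -0.1031, 0.1911]
ee_rot: [0.408, -0.577, 0.577, -0.408]
ft_force: [-1.6, 0.1, 5.8]
grip_width: -0.004
```

Emit:
arm_command:
  commands:
    - [[0,0,-0.05,0,0,0],[0,0,-0.1,0,0,0]]

```text
clock: 14.25
position: [0.4962, -0.1031, 0.19]
ee_rot: [0.408, -0.577, 0.577, -0.408]
ft_force: [-2.0, 1.7, 4.5]
grip_width: -0.002
```

Emit:
arm_command:
  commands:
    - [[0,0,-0.05,0,0,0],[0,0,-0.1,0,0,0]]

```text
clock: 14.45
position: [0.4962, -0.1031, 0.1889]
ee_rot: [0.408, -0.577, 0.577, -0.408]
ft_force: [-2.2, 0.5, 5.5]
grip_width: -0.003
```

Emit:
arm_command:
  commands:
    - [[0,0,-0.05,0,0,0],[0,0,-0.1,0,0,0],[0,0,-0.1,0,0,0]]

```text
clock: 14.75
position: [0.4962, -0.1031, 0.1877]
ee_rot: [0.408, -0.577, 0.577, -0.408]
ft_force: [-2.2, -0.1, 4.0]
grip_width: -0.001
```

Run:
```python
import cv2,numpy as np
c=np.load("w2.npz")["pixels"][130:215,175:245]; c=cv2.resize(c,(700,590),interpolation=cv2.INTER_CUBIC)
c=np.clip(c.astype(float)*2.2,0,255).astype(np.uint8); cv2.imwrite("pics/w2d.png",c)
```

```text
(no output)
```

View pics/w2d.png

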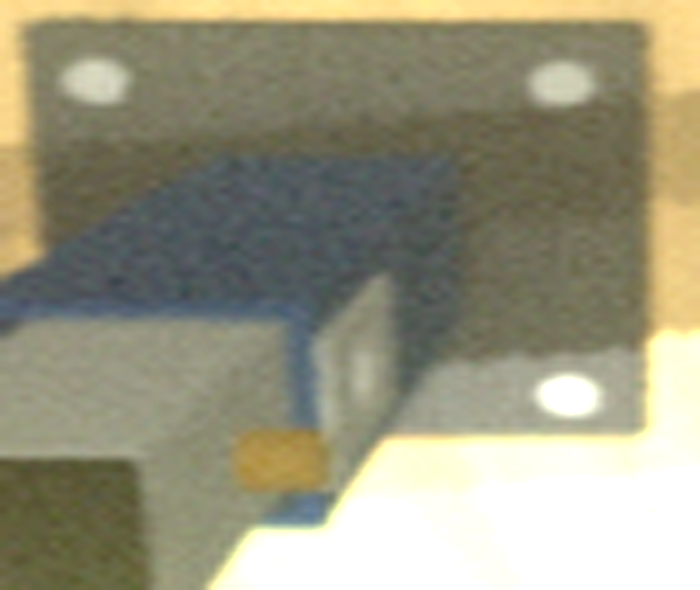

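The bright spot at about (211,183) in the earlier wrist picture looks like the hole. I'll predict its depth only as a guide for the step size.

Run:
```python
import cv2,numpy as np
c=np.load("w2.npz"); y=np.radians(-19.5)
for h in range(20,52,4):
    p=np.array([[.4967+.021*np.cos(y),-.103+.021*np.sin(y),.16-h/1000]])
    print(h,cv2.projectPoints(p,c["rvec"],c["tvec"],c["K"],None)[0].ravel().round(1))
```

```text
20 [210.4 185.1]
24 [210.8 184.3]
28 [211.3 183.4]
32 [211.7 182.6]
36 [212.2 181.7]
40 [212.6 180.9]
44 [213.  180.1]
48 [213.4 179.4]
```

Emit:
arm_command:
  commands:
    - [[0,0,-0.05,0,0,0],[0,0,-0.1,0,0,0],[0,0,-0.1,0,0,0]]

```text
clock: 15.05
position: [0.4961, -0.1031, 0.1867]
ee_rot: [0.408, -0.577, 0.577, -0.408]
ft_force: [-1.4, 0.5, 3.9]
grip_width: -0.001
```

Emit:
arm_command:
  commands:
    - [[0,0,-0.05,0,0,0],[0,0,-0.1,0,0,0],[0,0,-0.1,0,0,0]]

```text
clock: 15.35
position: [0.4961, -0.1031, 0.1855]
ee_rot: [0.408, -0.577, 0.577, -0.408]
ft_force: [0.4, 0.2, 0.3]
grip_width: 0.0
```

Emit:
arm_command:
  commands:
    - [[0,0,-0.05,0,0,0],[0,0,-0.05,0,0,0]]

```text
clock: 15.55
position: [0.496, -0.1031, 0.1852]
ee_rot: [-0.408, 0.577, -0.577, 0.408]
ft_force: [-0.6, -0.1, 0.3]
grip_width: -0.001
```

The push force fell to zero, so the button may have popped out. I'll lift and look from the front.

Emit:
arm_command:
  commands:
    - [[0,0,2,0,0,0],[0,0,5,0,0,0],[0,0,9,0,0,0],[4,-0.3,12,0,0,0],[7.5,-0.7,12,0,0,0],[10,-1.5,12,0,0,0],[10,-1.5,12,0,0,0],[10,-1.5,12,0,0,0]]

```text
clock: 16.35
position: [0.5959, -0.1185, 0.3046]
ee_rot: [-0.409, 0.578, -0.577, 0.407]
ft_force: [-0.7, -0.3, -0.8]
grip_width: -0.0
```

Run:
```python
from h import *
o=manip.get_obs(); print(o["position"],o["ft_force"],o["clock"])
c=manip.camera("wrist"); P=pts(c); np.savez("w8.npz",**c); cv2.imwrite("pics/w8.png",c["pixels"])
q=P.reshape(-1,3); d=q[:,:2]-np.array([.4967,-.103]); q=q[np.hypot(*d.T)<.025]
t=q[(q[:,2]>.17)&(q[:,2]<.25)]; print(len(t),np.median(t[:,2]))
for m in manip.masks_of("wrist","button"):
  p=P[m["mask"]]; print(m["p"],m["bbox"]); y=np.radians(-19.5); d=p-np.array([.4967,-.103,.16]); x=d[:,0]*np.cos(y)+d[:,1]*np.sin(y); print(x.max(),x.mean(),d[:,2].mean())
for m in manip.masks_of("wrist","inner_tube"): print(m["bbox"])
K=c["K"]; p=cv2.projectPoints(np.array([[.4967,-.103,.14]]),c["rvec"],c["tvec"],K,None)[0].ravel().astype(int); print(p)
a=c["pixels"][max(0,p[1]-40):p[1]+40,max(0,p[0]-50):p[0]+50]; a=np.clip(cv2.resize(a,(800,600),interpolation=2).astype(float)*2,0,255).astype(np.uint8); cv2.imwrite("pics/w8c.png",a)
```

```text
[ 0.59591399 -0.11848144  0.30457439] [-0.694224   -0.34304992 -0.78767334] 16.35
1114 0.18514096767080387
[135.3, 179.9, 187.5, 216.8]
[165 191]
```

View pics/w8c.png

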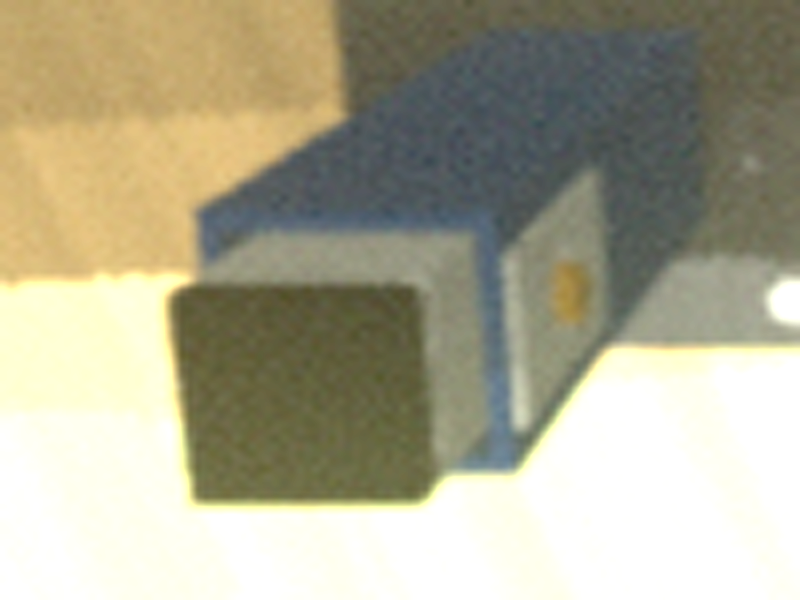

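The button now shows brass in the plate's hole, at (570,292) in the crop. I'll check from depth how far it stands out.

Run:
```python
from h import *
c=dict(np.load("w8.npz")); P=pts(c); px=c["pixels"].astype(int)
m=np.zeros(px.shape[:2],bool); s=px[180:200,178:196]; m[180:200,178:196]=(s[...,2]-s[...,0]>18)
v,u=np.nonzero(m); y=np.radians(-19.5)
def f(p): d=p-np.array([.4967,-.103,.16]); return np.c_[d[:,0]*np.cos(y)+d[:,1]*np.sin(y),-d[:,0]*np.sin(y)+d[:,1]*np.cos(y),d[:,2]]*1000
q=f(P[m]); print(np.c_[u,v,q.round(1)]); 
q=f(P[184:198,178:192].reshape(-1,3)); q=q[(q[:,2]<-2)&(q[:,2]>-50)&(q[:,0]<30)]; print(np.percentile(q[:,0],[10,50,90,97]))
```

```text
[[ 185.   185.    20.     4.2  -31.1]
 [ 186.   185.    20.5    3.5  -33.8]
 [ 184.   186.    20.2    4.7  -25.2]
 [ 185.   186.    21.1    4.4  -26.2]
 [ 186.   186.    22.7    4.9  -24.5]
 [ 187.   186.    23.3    4.3  -26.6]
 [ 184.   187.    20.5    3.9  -23.8]
 [ 185.   187.    22.     4.3  -22.5]
 [ 186.   187.    22.9    4.   -23.4]
 [ 187.   187.    23.1    3.   -27.2]
 [ 188.   187.    20.3   -1.7  -43.6]
 [ 183.   188.    20.6    4.2  -18.7]
 [ 184.   188.    20.6    3.   -23. ]
 [ 185.   188.    21.6    2.9  -23.5]
 [ 186.   188.    22.9    3.   -23. ]
 [ 187.   188.    23.6    2.5  -24.7]
 [ 188.   188.    20.1   -3.2  -44.2]
 [ 184.   189.    20.8    2.1  -22. ]
 [ 185.   189.    21.8    2.   -22.5]
 [ 186.   189.    23.     2.1  -22. ]
 [ 187.   189.    23.8    1.6  -23.7]
 [ 188.   189.    20.5   -3.8  -42.1]
 [ 183.   190.    20.4    1.9  -18.7]
 [ 184.   190.    20.8    1.1  -21.6]
 [ 185.   190.    21.8    0.8  -22.3]
 [ 186.   190.    23.     1.   -21.8]
 [ 187.   190.    23.6    0.3  -24.2]
 [ 188.   190.    20.1   -5.5  -43.6]
 [ 183.   191.    20.6    1.1  -17.5
[... 758 characters left out ...]
. ]
 [ 192.   197.     0.6  -48.6 -149. ]
 [ 193.   197.     2.4  -48.4 -148.4]
 [ 194.   197.     4.   -48.4 -148.4]
 [ 195.   197.     5.2  -48.9 -149.8]
 [ 190.   198.    -4.9  -53.5 -158.6]
 [ 191.   198.    -3.4  -53.7 -159.2]
 [ 192.   198.    -1.7  -53.6 -159. ]
 [ 193.   198.    -0.2  -53.7 -159.4]
 [ 194.   198.     1.8  -53.3 -158. ]
 [ 195.   198.     3.   -53.8 -159.7]
 [ 189.   199.    18.4  -19.9  -52.5]
 [ 190.   199.    -5.4  -55.7 -160.2]
 [ 191.   199.    -3.7  -55.6 -159.8]
 [ 192.   199.    -1.8  -55.3 -159. ]
 [ 193.   199.    -0.3  -55.4 -159.3]
 [ 194.   199.     1.2  -55.6 -159.9]
 [ 195.   199.     3.2  -55.1 -158.4]]
[20.03473931 20.42516483 22.59586053 23.35650793]
```

The button face is 23.7 mm from the axis against about 20.5 mm for the plate, so it is 3 mm proud and fully out. The robot is clear.

```bash
python3 -c "
from workcell import manip
print(manip.hand_in())"
```

```text
the job is handed in; nothing more can be done
None
```

The raised post is now lowered and locked, and I handed the job in after about 16.4 s on the robot clock; no verdict was reported.

- **Pressing the button:** I squeezed the tube front to back with 25 N, which pressed the button flush. I then fed the tube down until the fingertips rested on the rim, and released it with the button held in by the sleeve wall.
- **Pushing down:** I pushed on the rubber pad with closed fingers, in steps of 1–2 mm where the hole could be. The push force read 4–6 N and fell to about zero when the button popped out. Force is only reported at the end of each move, so brief peaks between readings would not show.
- **Last checks:**
  - The wrist picture shows the brass button out through the hole. Its face is about 3 mm proud of the plate, so it is fully out.
  - The tube top is at 0.185 m, which puts the button axis about 27 mm below the rim.
  - The gripper ended clear of the post. No move went near the other post or the loose things, but I did not measure them again at the end.
- **What disagreed:** In that last picture the network did not find the button. I picked it out by its colour and confirmed it with depth instead.

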